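# Wedge the cat carving into its stand

### The job

Mount the sawn wooden cat that stands on a dovetailed, tapered foot on the carving stand: set it upright on the bare floor board in front of the two cheeks, narrow end (head) towards them, and slide it along the board between the cheeks until it wedges tight, with only about 20 mm of the foot's wide end left standing out of the way. Let go and leave it there; do not shift the rabbit or the little finished cat.

Things in the scene. Friction and masses are not known exactly. Their poses are not given: they have to be found in the camera images.
- cat_body (a point): Loose flat-sided wooden cat, 103 mm tall, 130 g. Point: middle of its body, 52 mm above its foot's underside; x to the head, z up. Body 28 mm thick (y), x -32 to 30, 34 high: grip here. Head (x 16 to 56) rises to z 51, tail on its back to z 23. Waxed foot x -44 to 32, 16 mm high; underside 59 mm wide at the tail, 38 at the head (8 degrees a side), flanks 18 degrees undercut.
- way_home (a point): Straight below cat_body when wedged, on the fixed stand's floor (z 12 mm). x: sliding direction, z up. Floor 124 mm wide, x -155 to 60, bare up to the way's mouth at x -22. Two cheeks 14 mm high, x -22 to 52, match the foot: gap at floor 53 mm at mouth, 32 at far end. No end stop; 10 to 15 N wedges it. If held off centre it jams early: push on the foot's tail end.
- rabbit_body (a point): Bystander, not to be moved: sawn pale rabbit with long ears on a plain square-edged block 66 x 62 x 16 mm that does not fit the way; about 115 mm tall. Point 45 mm above its underside, x to its nose.
- little_cat_body (a point): Bystander: small rounded finished cat, 85 mm long and 60 mm tall, standing on its own four feet with no wooden foot below. The point is the middle of its body, 28 mm up. x to its head. Not to be moved.
There are look-alikes about, which are no part of the job. What is shaped like the part that bears way_home but purple is not meant.

How it is judged:
On the way:
1. The cat stands upright on the stand's floor board, its foot short of home (cat_body 15 to 125 mm before home, within 25 mm of the way's centre line) (x of cat_body in the frame of way_home between -0.125 and -0.015 m and y of cat_body in the frame of way_home between -0.025 and 0.025 m and z of cat_body in the frame of way_home between 0.044 and 0.06 m), for 0.1 s.
At the end, for the whole second after the job is handed in: The cat is released and upright in the way (within 8 degrees), foot on the floor board, in line with the way within 8 degrees, from 10 mm short of to 12 mm past home and within 8 mm of the centre line; rabbit and little cat within 30 mm of where they began (x of cat_body in the frame of way_home between -0.01 and 0.012 m and y of cat_body in the frame of way_home between -0.008 and 0.008 m and z of cat_body in the frame of way_home between 0.045 and 0.058 m and angle between the x axis of cat_body and the x axis of way_home, either way round below 0.14 rad and angle between cat_body's own z axis and vertical below 0.14 rad and distance of each of rabbit_body, little_cat_body from where it was at the start of the episode below 0.03 m); the robot touches nothing.
It fails at once if The rabbit or the little cat is moved by more than 30 mm (distance of any of rabbit_body, little_cat_body from where it was at the start of the episode above 0.03 m).
It also fails if it takes over 48 s, if anything falls off the work surface, if the arm or the gripper's body presses on something with over 40 N, if the wrist force passes 120 N, or if a joint passes its speed limit or range.

### The arm

A 6-joint arm with a two-finger parallel gripper is mounted at the origin on the work surface. World frame = base frame: x ahead of the robot, y to its left, z up, the work surface at z = 0. Lengths are in m, angles in rad, forces in N, time in s.
With the tool pointing down it reaches from about 0.25 to 0.8 m from the base axis. Payload 8.5 kg.
Tool frame: the origin (TCP) lies midway between the tips of the shut fingers; the grasp point (between the pads) lies 19 mm behind it (ctrl.grip_depth is the distance from the TCP to the grasp point, in m); z points along the fingers, y is the line along which they close (so a half turn about z gives the same grasp; the last joint's range is limited). The gripper opens to 85 mm and grips with 20 to 120 N. Pads are 22 mm wide; open, the fingers measure 114 mm over their backs; the gripper's body (76 mm by 85 mm) begins 54 mm behind the grasp point. The pads swing forward as they close: fully open they stand 13 mm farther back than shut.
Start: joints at [1.159, 0.238, -0.013, 1.319, 0, 1.571], TCP at [0.21, 0.481, 0.211] pointing down, gripper open.
Joint ranges: [-2.66, 2.66], [-1.03, 1.9], [-1.14, 1.46], [-1.82, 2.27], [-1.45, 1.34], [-3.14, 3.14]. Speed limits (rad/s): [2.22, 2.22, 2.79, 3.14, 3.14, 3.14].

### API

Orientations are given as a 3x3 rotation matrix whose columns are the frame's x, y, z axes.
In Python, from station import ctrl gives the robot as it stands. The module is installed in compiled form; this text tells all that it offers.
- The arm moves only by the shell command python3 -m creep 'ROWS'. ROWS is JSON, a list of rows, each an object with "offset": the shift along the world's x, y, z in cm, a list of three; "delta_rot": the turn, a rotation vector about the world's x, y, z in degrees, a list of three; "grip": the finger opening in cm, from 0 to 8.54. In form: [{"offset": [x, y, z], "delta_rot": [wx, wy, wz], "grip": grip}, ...]. A call has 1 to 20 rows; each row is the pose to reach, as a shift and turn from the pose commanded when the call began; what a row does not reach only later rows make up. A row lasts 1/12 s, in which the tool goes at most 41.7 mm and 7.16 degrees, less where a joint would pass 70% of its speed; a pose out of reach is approached as far as the arm can. A call with a gripper value outside its range is refused whole. The fingers move at their own pace and stop on an object; the grip force is fixed at half the most. Time passes only in rows, so rows that repeat a pose let the fingers close. It gives the time, the measured TCP pose, the force, the opening and the grip force at its end, in the units of the state.
- ctrl.state(): the state, without advancing time (a new reading comes with each control period).
- ctrl.snapshot(name): name is "side" or "top"; returns a dict with "frame" (420x560x3 uint8, red, green, blue), "fov_y" (degrees; the focal length in pixels is half the picture's height over the tangent of half this angle, whatever the lens; pixels are square), "cx", "cy" (the principal point, pixels), "world_to_cam" (4x4, takes a point from world to camera coordinates). Camera axes: x right, y up, looking along -z (the intrinsics and any distortion apply to the point x, -y, -z); pixel columns grow to the right and rows downward; lengths in m; the calibration is good to about 2 mm. A picture is of the moment at which its call begins. There is no depth.
- ctrl.hand_in(): hands the job in; it is judged then, once.
The state is a dict: "time_s": time; "joint_positions": joint angles; "joint_vel": joint speeds; "effort": joint torques, N m; "ee_pos": TCP position; "tcp_rot": TCP orientation; "ft_force": force on the tool from outside, world axes, zero at the start; "ft_torque": the same for the moment, N m; "gripper_width": finger opening in m; "gripper_force": force on a finger pad.
Only numpy, scipy, OpenCV 4.12 (cv2) and the standard library are available. Lean on these libraries where they do the work, as an engineer would, in place of code of your own. Each camera call takes 0.05 s, during which the arm holds its last target. There are 200 camera calls.

## Working session

There is one attempt and no reset: what is moved stays moved. The work goes in short steps, Python scripts to look and compute and a shell command to move; the robot and the scene stay as the last step left them, time stands still between calls to the robot, and variables do not carry over. Pictures are saved under pics/ and viewed, at most 10 in all, crops included, and the job is handed in when it is done.

```bash
mkdir -p pics
cat > h.py <<'E'
import numpy as np, cv2, pickle
def take():
    from station import ctrl
    d={n:ctrl.snapshot(n) for n in("side","top")}
    pickle.dump({k:{a:(np.array(b) if a!="fov_y" else b) for a,b in v.items()} for k,v in d.items()},open("s.pkl","wb"))
    return d
def K(s):
    f=210/np.tan(np.radians(s["fov_y"])/2); return f,float(s["cx"]),float(s["cy"])
def ray(s,u,v):
    f,cx,cy=K(s); T=np.array(s["world_to_cam"]); R=T[:3,:3]; c=-R.T@T[:3,3]
    return c,R.T@np.array([(u-cx)/f,-(v-cy)/f,-1.])
def atz(s,u,v,z):
    c,d=ray(s,u,v); return c+d*(z-c[2])/d[2]
def tri(a,p,b,q):
    c1,d1=ray(a,*p);c2,d2=ray(b,*q)
    t=np.linalg.lstsq(np.c_[d1,-d2],c2-c1,rcond=None)[0]
    A=c1+t[0]*d1;B=c2+t[1]*d2
    return (A+B)/2,np.linalg.norm(A-B)
def proj(s,P):
    f,cx,cy=K(s);T=np.array(s["world_to_cam"]);p=T[:3,:3]@np.array(P)+T[:3,3]
    return cx+f*p[0]/-p[2],cy-f*p[1]/-p[2]
E
python3 - <<'E'
from h import *
d=take()
from station import ctrl
st=ctrl.state()
print({k:np.round(st[k],3).tolist() for k in("time_s","ee_pos","tcp_rot","ft_force","gripper_width")})
for n,s in d.items():
    cv2.imwrite(f"pics/{n}0.png",cv2.resize(s["frame"][:,:,::-1],(800,600),interpolation=cv2.INTER_CUBIC))
    print(n,{k:v for k,v in s.items() if k!="frame"})
E
```

```text
{'time_s': 0.1, 'ee_pos': [0.21, 0.481, 0.21], 'tcp_rot': [[-0.916, 0.4, -0.001], [0.4, 0.916, -0.001], [0.0, -0.001, -1.0]], 'ft_force': [-0.257, 0.226, 0.514], 'gripper_width': 0.085}
side {'fov_y': 50.533999751154525, 'cx': 280.49486434991513, 'cy': 212.64529909977776, 'world_to_cam': array([[ 0.9909289 , -0.13431516,  0.00439892, -0.41124904],
       [ 0.07059024,  0.54808508,  0.83343852, -0.06588638],
       [-0.11435441, -0.82556779,  0.55259468, -1.0023574 ],
       [ 0.        ,  0.        ,  0.        ,  1.        ]])}
top {'fov_y': 57.73000215173667, 'cx': 278.16840372704115, 'cy': 207.1856008155746, 'world_to_cam': array([[-0.00237091, -0.99983068, -0.01824796, -0.00376054],
       [ 0.99590182, -0.00401061,  0.09035193, -0.43597348],
       [-0.09040982, -0.01795896,  0.99574271, -1.01321511],
       [ 0.        ,  0.        ,  0.        ,  1.        ]])}
```

View pics/top0.png

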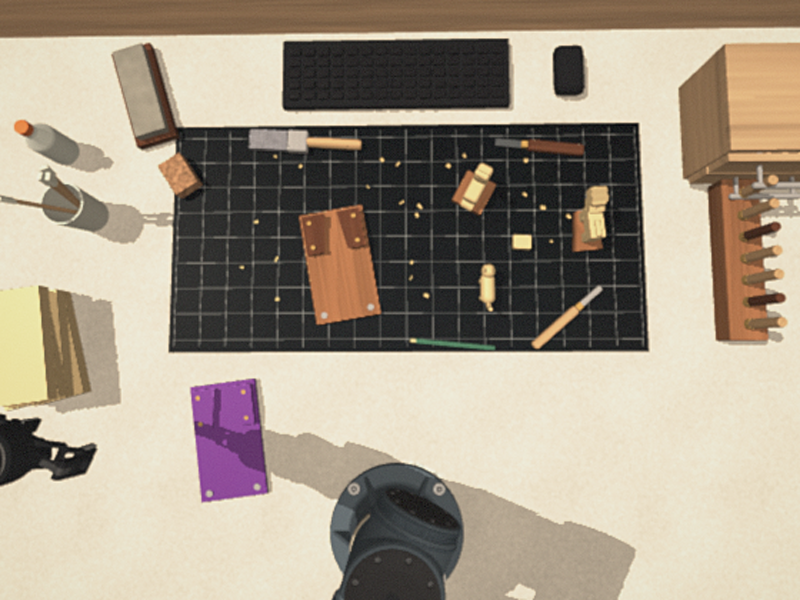

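View pics/side0.png

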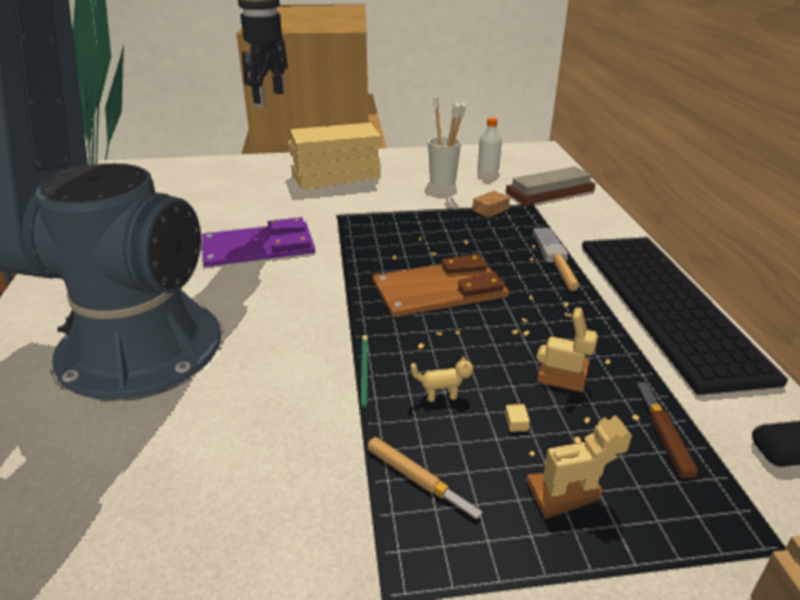

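The top view shows three carvings: one on a tapered foot at (590,218), one on a square block with long ears at (475,188), which is the rabbit, and one with no foot at (487,285), which is the little cat. The first, at (580,470) in the side view, fits the description. There are two stands, brown at (340,265) and purple at (230,440). The brown one is meant. I'll check with enlarged crops.

Run:
```python
from h import *
d=pickle.load(open("s.pkl","rb"))
def crop(n,x,y,w,h,k): return cv2.resize(d[n]["frame"][y:y+h,x:x+w,::-1],(w*k,h*k),interpolation=cv2.INTER_CUBIC)
# cat: top origin (390,120) 50x75 k8 ; side origin (360,285) 
cv2.imwrite("pics/cat.png",np.hstack([crop("top",390,120,50,75,8),crop("side",365,288,80,75,5) if 0 else cv2.resize(crop("side",365,288,80,75,5),(400,375)) .repeat(1,0) if 0 else np.vstack([crop("side",365,288,80,75,5),np.zeros((225,400,3),np.uint8)])]))
# stand: top origin (200,135) 80x100 k5 ; side origin (255,170) 110x55
cv2.imwrite("pics/stand.png",np.hstack([crop("top",200,135,75,100,5),np.vstack([crop("side",255,172,105,55,4),np.zeros((280,420,3),np.uint8)])]))
```

```text
(no output)
```

View pics/cat.png

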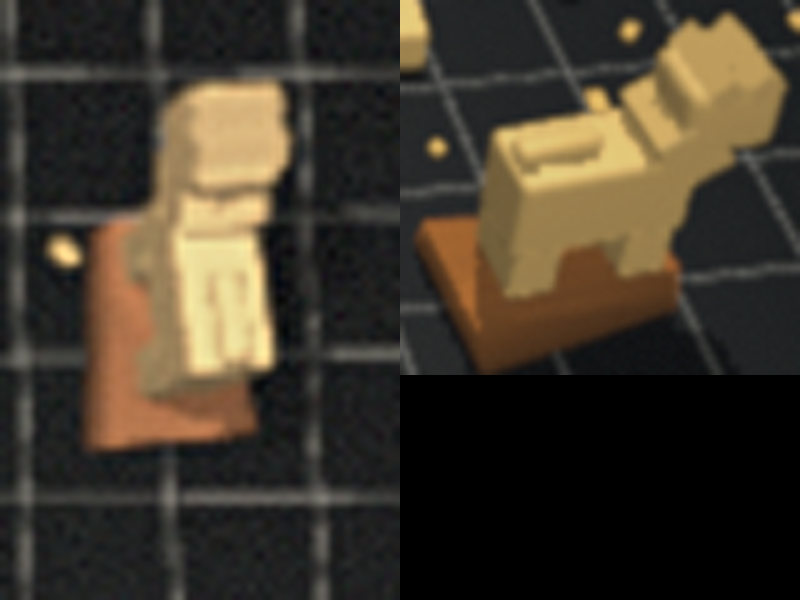

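View pics/stand.png

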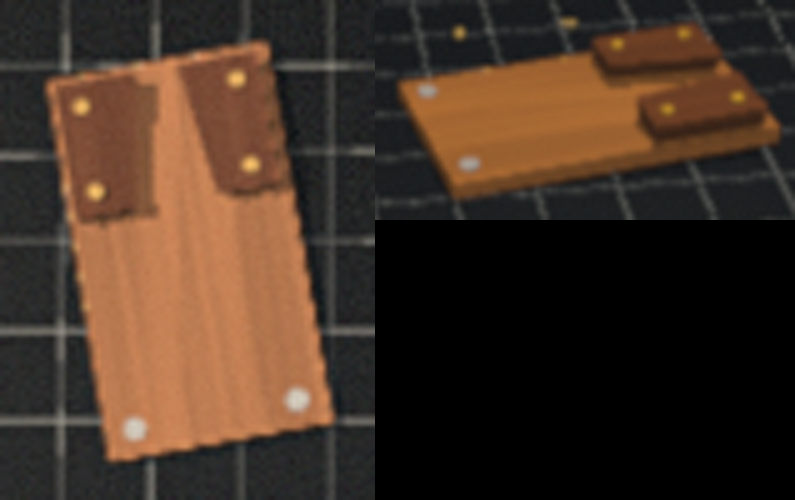

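The cat on the tapered foot is confirmed: the wide tail end points down and the head up in the top view, the body top is at crop (186..272, 232..375), and the foot's tail corners are at (88,450) and (258,430). The brown stand has its cheeks at the far end. Its floor corners are at crop (47,80), (268,42), (332,422) and (108,462), and its screws at (134,429) and (297,399).

Run:
```python
from h import *
np.set_printoptions(precision=4,suppress=True)
d=pickle.load(open("s.pkl","rb"));T,S=d["top"],d["side"]
def c(o,k): return lambda u,v:(o[0]+(u+.5)/k-.5,o[1]+(v+.5)/k-.5)
ct,cs=c((390,120),8),c((365,288),5); wt,ws=c((200,135),5),c((255,172),4)
print("screwL",tri(T,wt(134,429),S,ws(53,90)));print("screwR",tri(T,wt(297,399),S,ws(95,163)))
nails=[((81,106),(310,33)),((237,78),(364,96)),((95,190),(242,43)),((251,163),(293,109))]
for a,b in nails: print("nail",tri(T,wt(*a),S,ws(*b)))
print("back+y",tri(T,ct(186,375),S,cs(97,130)));print("back-y",tri(T,ct(272,368),S,cs(128,182)))
P=[atz(T,*wt(*p),.012) for p in((47,80),(268,42),(332,422),(108,462))]
print(np.array(P)); 
x=((P[0]+P[1])-(P[2]+P[3]))/2; y=((P[0]+P[3])-(P[1]+P[2]))/2
print("len",np.linalg.norm(x),np.linalg.norm(y),"yaw x,y",np.degrees([np.arctan2(x[1],x[0]),np.arctan2(-y[0],y[1])]))
M=np.mean(P,0); ux=x/np.linalg.norm(x); print("centre",M,"home",M+ux*.0475)
Q=[atz(T,*ct(*p),.069) for p in((186,375),(272,368),(178,232),(264,232))];print("bodytop",np.array(Q))
F=[atz(T,*ct(*p),.0) for p in((88,450),(258,430))];print("foot tail",np.array(F))
F=[atz(T,*ct(*p),.016) for p in((93,228),)];print("foot head top",np.array(F))
# rectilinear model fit for cat: x,y,yaw
from scipy.optimize import least_squares
ob=[(T,ct(186,375),(-.032,.014,.017)),(T,ct(272,368),(-.032,-.014,.017)),(S,cs(97,130),(-.032,.014,.017)),(S,cs(128,182),(-.032,-.014,.017)),
 (T,ct(88,450),(-.044,.0295,-.052)),(T,ct(258,430),(-.044,-.0295,-.052)),(S,cs(85,370),(-.044,-.0295,-.052))]
def f(p):
    C,s=np.cos(p[3]),np.sin(p[3]);r=[]
    for cam,uv,m in ob:
        w=(p[0]+C*m[0]-s*m[1],p[1]+s*m[0]+C*m[1],p[2]+m[2]);r+=list(np.array(proj(cam,w))-uv)
    return r
r=least_squares(f,[.5,-.25,.052,0]);print("cat",r.x[:3],np.degrees(r.x[3]));print(r.fun.round(1))
```

```text
screwL (array([0.4007, 0.1363, 0.0131]), np.float64(0.0005316021350781253))
screwR (array([0.4166, 0.0473, 0.0135]), np.float64(0.0008240911407960148))
nail (array([0.5768, 0.165 , 0.0269]), np.float64(0.0004884697057362686))
nail (array([0.5914, 0.0795, 0.0282]), np.float64(0.0006257727537612045))
nail (array([0.5295, 0.1567, 0.0274]), np.float64(0.0018135360671486236))
nail (array([0.5443, 0.0717, 0.027 ]), np.float64(0.00108284837653566))
back+y (array([ 0.5374, -0.3557,  0.0678]), np.float64(0.0022045538004505654))
back-y (array([ 0.5385, -0.382 ,  0.0717]), np.float64(0.0016619678346927456))
[[0.5953 0.1868 0.012 ]
 [0.6159 0.0639 0.012 ]
 [0.4045 0.0282 0.012 ]
 [0.383  0.1504 0.012 ]]
len 0.21490576780934484 0.1243462447297375 yaw x,y [9.6505 9.7381]
centre [0.4997 0.1074 0.012 ] home [0.5465 0.1153 0.012 ]
bodytop [[ 0.536  -0.355   0.069 ]
 [ 0.5382 -0.3828  0.069 ]
 [ 0.5832 -0.3541  0.069 ]
 [ 0.583  -0.3818  0.069 ]]
foot tail [[ 0.5236 -0.3438  0.    ]
 [ 0.5302 -0.4025  0.    ]]
foot head top [[ 0.5978 -0.343   0.016 ]]
cat [ 0.5699 -0.3666  0.0543] 5.235553710858003
[ 0.5 -0.4  0.6 -0.6 -0.8 -1.4  0.2  0.9 -0.7 -0.1 -0.6  0.4  0.1  0.7]
```

```bash
python3 -m creep '[{"offset":[35.4,-84.8,0],"delta_rot":[0,0,28.6],"grip":8.5},{"offset":[35.4,-84.8,0],"delta_rot":[0,0,28.6],"grip":8.5},{"offset":[35.4,-84.8,0],"delta_rot":[0,0,28.6],"grip":8.5},{"offset":[35.4,-84.8,0],"delta_rot":[0,0,28.6],"grip":8.5},{"offset":[35.4,-84.8,0],"delta_rot":[0,0,28.6],"grip":8.5},{"offset":[35.4,-84.8,0],"delta_rot":[0,0,28.6],"grip":8.5},{"offset":[35.4,-84.8,0],"delta_rot":[0,0,28.6],"grip":8.5},{"offset":[35.4,-84.8,0],"delta_rot":[0,0,28.6],"grip":8.5},{"offset":[35.4,-84.8,0],"delta_rot":[0,0,28.6],"grip":8.5},{"offset":[35.4,-84.8,0],"delta_rot":[0,0,28.6],"grip":8.5},{"offset":[35.4,-84.8,0],"delta_rot":[0,0,28.6],"grip":8.5},{"offset":[35.4,-84.8,0],"delta_rot":[0,0,28.6],"grip":8.5},{"offset":[35.4,-84.8,0],"delta_rot":[0,0,28.6],"grip":8.5},{"offset":[35.4,-84.8,0],"delta_rot":[0,0,28.6],"grip":8.5},{"offset":[35.4,-84.8,0],"delta_rot":[0,0,28.6],"grip":8.5},{"offset":[35.4,-84.8,0],"delta_rot":[0,0,28.6],"grip":8.5},{"offset":[35.4,-84.8,0],"delta_rot":[0,0,28.6],"grip":8.5},{"offset":[35.4,-84.8,0],"delta_rot":[0,0,28.6],"grip":8.5},{"offset":[35.4,-84.8,0],"delta_rot":[0,0,28.6],"grip":8.5},{"offset":[35.4,-84.8,0],"delta_rot":[0,0,28.6],"grip":8.5}]'
```

```text
time_s: 1.77
ee_pos: [0.5273, -0.2804, 0.2105]
tcp_rot: [[-0.996, -0.087, -0.0], [-0.087, 0.996, 0.0], [0.0, 0.0, -1.0]]
ft_force: [0.9, 0.5, 0.6]
gripper_width: 0.0852
gripper_force: 0.0
```

```bash
python3 -m creep '[{"offset":[3.3,-7.8,0],"delta_rot":[0,0,0],"grip":8.5},{"offset":[3.3,-7.8,0],"delta_rot":[0,0,0],"grip":8.5},{"offset":[3.3,-7.8,0],"delta_rot":[0,0,0],"grip":8.5},{"offset":[3.3,-7.8,-3],"delta_rot":[0,0,0],"grip":8.5},{"offset":[3.3,-7.8,-6],"delta_rot":[0,0,0],"grip":8.5},{"offset":[3.3,-7.8,-6],"delta_rot":[0,0,0],"grip":8.5},{"offset":[3.3,-7.8,-6],"delta_rot":[0,0,0],"grip":8.5},{"offset":[3.3,-7.8,-6],"delta_rot":[0,0,0],"grip":8.5}]'
```

```text
time_s: 2.43
ee_pos: [0.5606, -0.3563, 0.1523]
tcp_rot: [[-0.996, -0.087, 0.001], [-0.087, 0.996, -0.001], [-0.001, -0.001, -1.0]]
ft_force: [0.1, -0.3, 0.4]
gripper_width: 0.0852
gripper_force: 0.0
```

```bash
python3 -m creep '[{"offset":[0.3,-1.1,0],"delta_rot":[0,0,0],"grip":8.5},{"offset":[0.3,-1.1,-3],"delta_rot":[0,0,0],"grip":8.5},{"offset":[0.3,-1.1,-5],"delta_rot":[0,0,0],"grip":8.5},{"offset":[0.3,-1.1,-7],"delta_rot":[0,0,0],"grip":8.5},{"offset":[0.3,-1.1,-9],"delta_rot":[0,0,0],"grip":8.5},{"offset":[0.3,-1.1,-10.5],"delta_rot":[0,0,0],"grip":8.5},{"offset":[0.3,-1.1,-11.5],"delta_rot":[0,0,0],"grip":8.5},{"offset":[0.3,-1.1,-11.5],"delta_rot":[0,0,0],"grip":8.5},{"offset":[0.3,-1.1,-11.5],"delta_rot":[0,0,0],"grip":8.5}]'
```

```text
time_s: 3.18
ee_pos: [0.5639, -0.3676, 0.0372]
tcp_rot: [[-0.996, -0.087, 0.001], [-0.087, 0.996, -0.001], [-0.001, -0.001, -1.0]]
ft_force: [0.1, 0.3, -0.0]
gripper_width: 0.0845
gripper_force: 0.0
```

Positioned and no contact, so I'll close.

```bash
python3 -m creep '[{"offset":[0,0,0],"delta_rot":[0,0,0],"grip":5},{"offset":[0,0,0],"delta_rot":[0,0,0],"grip":4},{"offset":[0,0,0],"delta_rot":[0,0,0],"grip":3.2},{"offset":[0,0,0],"delta_rot":[0,0,0],"grip":2.5},{"offset":[0,0,0],"delta_rot":[0,0,0],"grip":2},{"offset":[0,0,0],"delta_rot":[0,0,0],"grip":1.5},{"offset":[0,0,0],"delta_rot":[0,0,0],"grip":1.5},{"offset":[0,0,0],"delta_rot":[0,0,0],"grip":1.5},{"offset":[0,0,0],"delta_rot":[0,0,0],"grip":1.5},{"offset":[0,0,0],"delta_rot":[0,0,0],"grip":1.5},{"offset":[0,0,0],"delta_rot":[0,0,0],"grip":1.5},{"offset":[0,0,0],"delta_rot":[0,0,0],"grip":1.5}]'; python3 -m creep '[{"offset":[0,0,2],"delta_rot":[0,0,0],"grip":1.5},{"offset":[0,0,5],"delta_rot":[0,0,0],"grip":1.5},{"offset":[0,0,9],"delta_rot":[0,0,2],"grip":1.5},{"offset":[0,0,13],"delta_rot":[0,0,4.7],"grip":1.5},{"offset":[0,0,15],"delta_rot":[0,0,4.7],"grip":1.5},{"offset":[0,0,15],"delta_rot":[0,0,4.7],"grip":1.5},{"offset":[0,0,15],"delta_rot":[0,0,4.7],"grip":1.5}]'
```

```text
time_s: 4.18
ee_pos: [0.5635, -0.3674, 0.0367]
tcp_rot: [[-0.996, -0.087, 0.001], [-0.087, 0.996, -0.001], [-0.001, -0.001, -1.0]]
ft_force: [0.2, 1.1, 5.2]
gripper_width: 0.026
gripper_force: 59.8
time_s: 4.77
ee_pos: [0.5637, -0.3677, 0.1869]
tcp_rot: [[-0.986, -0.168, 0.002], [-0.168, 0.986, -0.001], [-0.002, -0.002, -1.0]]
ft_force: [0.4, -0.8, -2.6]
gripper_width: 0.0263
gripper_force: 59.4
```

```bash
python3 -m creep '[{"offset":[-0.4,2,0],"delta_rot":[0,0,0],"grip":1.5},{"offset":[-1,5,0],"delta_rot":[0,0,0],"grip":1.5},{"offset":[-1.7,8,0],"delta_rot":[0,0,0],"grip":1.5},{"offset":[-2.3,11,0],"delta_rot":[0,0,0],"grip":1.5},{"offset":[-3,14.5,0],"delta_rot":[0,0,0],"grip":1.5},{"offset":[-3.7,18,0],"delta_rot":[0,0,0],"grip":1.5},{"offset":[-4.4,21.5,0],"delta_rot":[0,0,0],"grip":1.5},{"offset":[-5.2,25,0],"delta_rot":[0,0,0],"grip":1.5},{"offset":[-5.9,28.5,0],"delta_rot":[0,0,0],"grip":1.5},{"offset":[-6.6,32,0],"delta_rot":[0,0,0],"grip":1.5},{"offset":[-7.4,36,0],"delta_rot":[0,0,0],"grip":1.5},{"offset":[-8.3,40,0],"delta_rot":[0,0,0],"grip":1.5},{"offset":[-9,43.5,0],"delta_rot":[0,0,0],"grip":1.5},{"offset":[-9.5,46,0],"delta_rot":[0,0,0],"grip":1.5},{"offset":[-9.7,46.9,0],"delta_rot":[0,0,0],"grip":1.5},{"offset":[-9.7,46.9,-4],"delta_rot":[0,0,0],"grip":1.5},{"offset":[-9.7,46.9,-8],"delta_rot":[0,0,0],"grip":1.5},{"offset":[-9.7,46.9,-11],"delta_rot":[0,0,0],"grip":1.5},{"offset":[-9.7,46.9,-11],"delta_rot":[0,0,0],"grip":1.5},{"offset":[-9.7,46.9,-11],"delta_rot":[0,0,0],"grip":1.5}]'
python3 - <<'E'
from h import *
d=take()
def crop(n,x,y,w,h,k): return cv2.resize(d[n]["frame"][y:y+h,x:x+w,::-1],(w*k,h*k),interpolation=cv2.INTER_CUBIC)
cv2.imwrite("pics/place1.png",np.hstack([crop("top",195,125,95,120,4),crop("side",250,125,105,120,4)]))
E
```

```text
time_s: 6.43
ee_pos: [0.4643, 0.1009, 0.0744]
tcp_rot: [[-0.986, -0.168, -0.005], [-0.168, 0.986, -0.001], [0.005, -0.0, -1.0]]
ft_force: [0.3, 1.0, -1.0]
gripper_width: 0.0263
gripper_force: 59.5
```

View pics/place1.png

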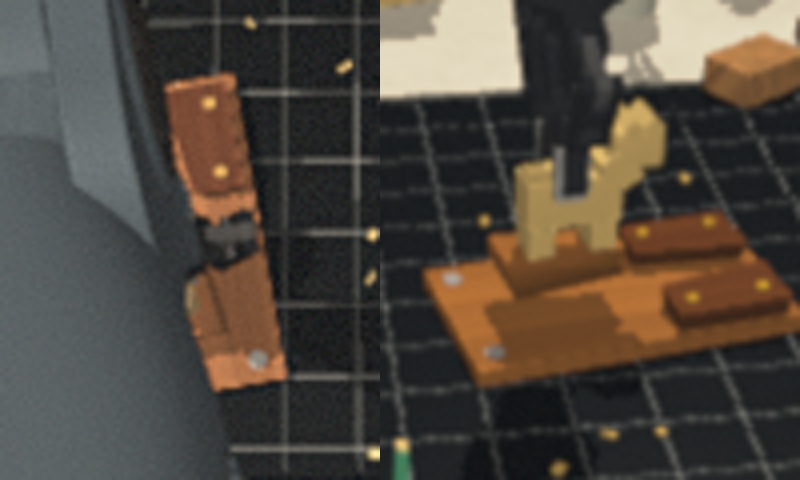

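The side view shows the cat upright in the grip at crop (590,190), with its foot about 25 mm above the floor board, short of the cheeks and in line with the way. I'll lower it.

```bash
python3 -m creep '[{"offset":[0.2,0,-1],"delta_rot":[0,0,0],"grip":1.5},{"offset":[0.2,0,-1.8],"delta_rot":[0,0,0],"grip":1.5},{"offset":[0.2,0,-2.2],"delta_rot":[0,0,0],"grip":1.5},{"offset":[0.2,0,-2.4],"delta_rot":[0,0,0],"grip":1.5},{"offset":[0.2,0,-2.4],"delta_rot":[0,0,0],"grip":1.5},{"offset":[0.2,0,-2.4],"delta_rot":[0,0,0],"grip":1.5}]'
```

```text
time_s: 7.03
ee_pos: [0.4681, 0.1017, 0.0519]
tcp_rot: [[-0.986, -0.169, -0.0], [-0.169, 0.986, -0.0], [0.0, -0.0, -1.0]]
ft_force: [0.4, 0.8, -0.3]
gripper_width: 0.0264
gripper_force: 59.6
```

```bash
python3 -m creep '[{"offset":[0,0,-0.1],"delta_rot":[0,0,0],"grip":1.5},{"offset":[0,0,-0.2],"delta_rot":[0,0,0],"grip":1.5},{"offset":[0,0,-0.25],"delta_rot":[0,0,0],"grip":1.5},{"offset":[0,0,-0.25],"delta_rot":[0,0,0],"grip":1.5},{"offset":[0,0,-0.25],"delta_rot":[0,0,0],"grip":1.5}]'; python3 -m creep '[{"offset":[0,0,-0.05],"delta_rot":[0,0,0],"grip":1.5},{"offset":[0,0,-0.05],"delta_rot":[0,0,0],"grip":1.5},{"offset":[0,0,-0.05],"delta_rot":[0,0,0],"grip":1.5}]'
```

```text
time_s: 7.45
ee_pos: [0.4682, 0.1017, 0.0494]
tcp_rot: [[-0.986, -0.169, 0.0], [-0.169, 0.986, -0.0], [-0.0, -0.0, -1.0]]
ft_force: [-0.2, -0.2, -1.1]
gripper_width: 0.0263
gripper_force: 59.6
time_s: 7.7
ee_pos: [0.4682, 0.1017, 0.0489]
tcp_rot: [[-0.986, -0.169, 0.0], [-0.169, 0.986, -0.0], [0.0, -0.0, -1.0]]
ft_force: [0.2, 0.0, -1.9]
gripper_width: 0.0266
gripper_force: 59.6
```

```bash
python3 -m creep '[{"offset":[0,0,-0.05],"delta_rot":[0,0,0],"grip":1.5},{"offset":[0,0,-0.1],"delta_rot":[0,0,0],"grip":1.5},{"offset":[0,0,-0.1],"delta_rot":[0,0,0],"grip":1.5}]'; python3 -m creep '[{"offset":[0,0,-0.05],"delta_rot":[0,0,0],"grip":1.5},{"offset":[0,0,-0.05],"delta_rot":[0,0,0],"grip":1.5},{"offset":[0,0,-0.05],"delta_rot":[0,0,0],"grip":1.5}]'
```

```text
time_s: 7.95
ee_pos: [0.4682, 0.1018, 0.0486]
tcp_rot: [[-0.986, -0.169, 0.001], [-0.169, 0.986, 0.0], [-0.001, 0.0, -1.0]]
ft_force: [-4.0, -0.1, 9.0]
gripper_width: 0.0266
gripper_force: 60.8
time_s: 8.2
ee_pos: [0.4682, 0.1019, 0.0486]
tcp_rot: [[-0.986, -0.169, 0.001], [-0.169, 0.986, 0.0], [-0.001, 0.0, -1.0]]
ft_force: [-5.1, 0.5, 15.4]
gripper_width: 0.0263
gripper_force: 61.5
```

On the floor. Next I'll relieve the pressure slightly and slide it 40 mm along the way, still gripped.

```bash
python3 -m creep '[{"offset":[0,0,0.1],"delta_rot":[0,0,0],"grip":1.5},{"offset":[0.4,0.07,0.1],"delta_rot":[0,0,0],"grip":1.5},{"offset":[0.8,0.14,0.1],"delta_rot":[0,0,0],"grip":1.5},{"offset":[1.3,0.22,0.1],"delta_rot":[0,0,0],"grip":1.5},{"offset":[1.8,0.31,0.1],"delta_rot":[0,0,0],"grip":1.5},{"offset":[2.3,0.39,0.1],"delta_rot":[0,0,0],"grip":1.5},{"offset":[2.8,0.48,0.1],"delta_rot":[0,0,0],"grip":1.5},{"offset":[3.3,0.56,0.1],"delta_rot":[0,0,0],"grip":1.5},{"offset":[3.7,0.63,0.1],"delta_rot":[0,0,0],"grip":1.5},{"offset":[4,0.68,0.1],"delta_rot":[0,0,0],"grip":1.5},{"offset":[4,0.68,0.1],"delta_rot":[0,0,0],"grip":1.5}]'
```

```text
time_s: 9.12
ee_pos: [0.5094, 0.1087, 0.0486]
tcp_rot: [[-0.986, -0.169, 0.001], [-0.169, 0.986, 0.0], [-0.001, -0.0, -1.0]]
ft_force: [-0.5, -0.2, 5.5]
gripper_width: 0.0264
gripper_force: 60.4
```

```bash
python3 -m creep '[{"offset":[0,0,0],"delta_rot":[0,0,0],"grip":3},{"offset":[0,0,0],"delta_rot":[0,0,0],"grip":4},{"offset":[0,0,0],"delta_rot":[0,0,0],"grip":6},{"offset":[0,0,0],"delta_rot":[0,0,0],"grip":6},{"offset":[0,0,0],"delta_rot":[0,0,0],"grip":6},{"offset":[0,0,3],"delta_rot":[0,0,0],"grip":6},{"offset":[0,0,6],"delta_rot":[0,0,0],"grip":6},{"offset":[0,0,10],"delta_rot":[0,0,0],"grip":6},{"offset":[0,0,13],"delta_rot":[0,0,0],"grip":6},{"offset":[0,4,13],"delta_rot":[0,0,0],"grip":0},{"offset":[0,8,13],"delta_rot":[0,0,0],"grip":0},{"offset":[0,12,13],"delta_rot":[0,0,0],"grip":0},{"offset":[0,16,13],"delta_rot":[0,0,0],"grip":0},{"offset":[0,20,13],"delta_rot":[0,0,0],"grip":0},{"offset":[0,24,13],"delta_rot":[0,0,0],"grip":0},{"offset":[0,24,13],"delta_rot":[0,0,0],"grip":0},{"offset":[0,24,13],"delta_rot":[0,0,0],"grip":0}]'
python3 - <<'E'
from h import *
d=take()
def crop(n,x,y,w,h,k): return cv2.resize(d[n]["frame"][y:y+h,x:x+w,::-1],(w*k,h*k),interpolation=cv2.INTER_CUBIC)
cv2.imwrite("pics/place2.png",np.hstack([crop("top",200,130,80,110,5),crop("side",270,135,80,110,5)]))
E
```

```text
time_s: 10.53
ee_pos: [0.5076, 0.3505, 0.1776]
tcp_rot: [[-0.985, -0.172, -0.001], [-0.172, 0.985, -0.001], [0.001, -0.0, -1.0]]
ft_force: [0.0, -1.3, -0.6]
gripper_width: -0.0002
gripper_force: 0.0
```

View pics/place2.png

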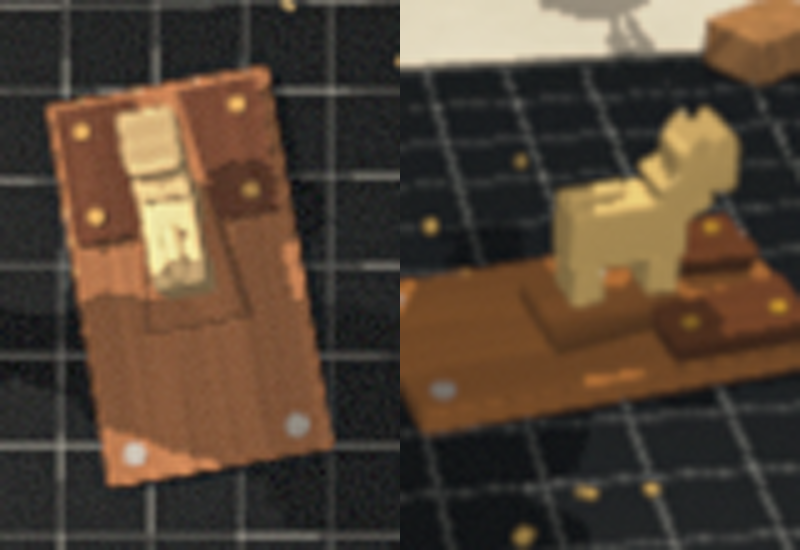

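The cat stands upright between the cheeks, with its foot's tail edge at top crop (149,333)–(251,317). The tail corner is at side crop (562,350). I'll measure its position in the way frame.

Run:
```python
from h import *
np.set_printoptions(precision=4,suppress=True)
d=pickle.load(open("s.pkl","rb"));T,S=d["top"],d["side"]
t=lambda u,v:(200+(u+.5)/5-.5,130+(v+.5)/5-.5); s=lambda u,v:(270+(u+.5)/5-.5,135+(v+.5)/5-.5)
a=np.radians(9.69);R=np.array([[np.cos(a),-np.sin(a)],[np.sin(a),np.cos(a)]]);H=np.array([.5465,.1153])
L,Q=atz(T,*t(149,333),.012),atz(T,*t(251,317),.012)
for P in(L,Q,(L+Q)/2,atz(S,*s(162,350),.012)): print(P,R.T@(P[:2]-H))
for P in((152,293),(211,286)): W=atz(T,*t(*P),.081); print("body",W,R.T@(W[:2]-H))
print("tri",tri(T,t(251,317),S,s(162,350)))
```

```text
[0.4675 0.1288 0.012 ] [-0.0756  0.0266]
[0.4761 0.0728 0.012 ] [-0.0766 -0.0301]
[0.4718 0.1008 0.012 ] [-0.0761 -0.0017]
[0.4797 0.0769 0.012 ] [-0.0723 -0.0266]
body [0.4798 0.1173 0.081 ] [-0.0654  0.0132]
body [0.4833 0.087  0.081 ] [-0.0671 -0.0173]
tri (array([0.4772, 0.0723, 0.0149]), np.float64(0.0031156594923773076))
```

```bash
python3 -m creep '[{"offset":[-6.1,-4,0],"delta_rot":[0,0,0],"grip":0},{"offset":[-6.1,-8,0],"delta_rot":[0,0,0],"grip":0},{"offset":[-6.1,-12,0],"delta_rot":[0,0,0],"grip":0},{"offset":[-6.1,-16,0],"delta_rot":[0,0,0],"grip":0},{"offset":[-6.1,-20,0],"delta_rot":[0,0,0],"grip":0},{"offset":[-6.1,-24,0],"delta_rot":[0,0,0],"grip":0},{"offset":[-6.1,-25.4,0],"delta_rot":[0,0,0],"grip":0},{"offset":[-6.1,-25.4,-4],"delta_rot":[0,0,0],"grip":0},{"offset":[-6.1,-25.4,-8],"delta_rot":[0,0,0],"grip":0},{"offset":[-6.1,-25.4,-11],"delta_rot":[0,0,0],"grip":0},{"offset":[-6.1,-25.4,-13],"delta_rot":[0,0,0],"grip":0},{"offset":[-6.1,-25.4,-14],"delta_rot":[0,0,0],"grip":0},{"offset":[-6.1,-25.4,-14],"delta_rot":[0,0,0],"grip":0},{"offset":[-6.1,-25.4,-14],"delta_rot":[0,0,0],"grip":0}]'
```

```text
time_s: 11.8
ee_pos: [0.4467, 0.0935, 0.0386]
tcp_rot: [[-0.986, -0.167, -0.001], [-0.167, 0.986, -0.0], [0.001, -0.0, -1.0]]
ft_force: [0.7, -0.2, 0.7]
gripper_width: 0.0002
gripper_force: 0.0
```

```bash
python3 -m creep '[{"offset":[0,0.4,-1],"delta_rot":[0,0,0],"grip":0},{"offset":[0,0.4,-1.5],"delta_rot":[0,0,0],"grip":0},{"offset":[0,0.4,-1.8],"delta_rot":[0,0,0],"grip":0},{"offset":[0,0.4,-1.8],"delta_rot":[0,0,0],"grip":0},{"offset":[0.4,0.47,-1.8],"delta_rot":[0,0,0],"grip":0},{"offset":[0.8,0.54,-1.8],"delta_rot":[0,0,0],"grip":0},{"offset":[1.2,0.6,-1.8],"delta_rot":[0,0,0],"grip":0},{"offset":[1.6,0.67,-1.8],"delta_rot":[0,0,0],"grip":0},{"offset":[2,0.74,-1.8],"delta_rot":[0,0,0],"grip":0},{"offset":[2.4,0.81,-1.8],"delta_rot":[0,0,0],"grip":0},{"offset":[2.8,0.88,-1.8],"delta_rot":[0,0,0],"grip":0},{"offset":[3.2,0.94,-1.8],"delta_rot":[0,0,0],"grip":0},{"offset":[3.2,0.94,-1.8],"delta_rot":[0,0,0],"grip":0}]'
```

```text
time_s: 12.88
ee_pos: [0.4801, 0.1041, 0.0204]
tcp_rot: [[-0.986, -0.169, 0.001], [-0.169, 0.986, 0.0], [-0.001, -0.0, -1.0]]
ft_force: [-0.4, -0.2, -0.3]
gripper_width: 0.0001
gripper_force: 0.0
```

```bash
python3 -m creep '[{"offset":[0.3,0.05,0],"delta_rot":[0,0,0],"grip":0},{"offset":[0.6,0.1,0],"delta_rot":[0,0,0],"grip":0},{"offset":[0.8,0.14,0],"delta_rot":[0,0,0],"grip":0},{"offset":[0.8,0.14,0],"delta_rot":[0,0,0],"grip":0}]'; python3 -m creep '[{"offset":[0.1,0.02,0],"delta_rot":[0,0,0],"grip":0},{"offset":[0.2,0.03,0],"delta_rot":[0,0,0],"grip":0},{"offset":[0.2,0.03,0],"delta_rot":[0,0,0],"grip":0}]'
```

```text
time_s: 13.22
ee_pos: [0.4877, 0.1054, 0.0204]
tcp_rot: [[-0.986, -0.169, 0.0], [-0.169, 0.986, -0.0], [-0.0, -0.0, -1.0]]
ft_force: [0.1, 0.0, 0.3]
gripper_width: -0.0003
gripper_force: 0.0
time_s: 13.47
ee_pos: [0.4893, 0.1056, 0.0204]
tcp_rot: [[-0.986, -0.169, 0.0], [-0.169, 0.986, -0.0], [-0.0, -0.0, -1.0]]
ft_force: [-0.3, -0.2, 0.3]
gripper_width: 0.0002
gripper_force: 0.0
```

```bash
for i in 1 ; do python3 -m creep '[{"offset":[0.1,0.02,0],"delta_rot":[0,0,0],"grip":0},{"offset":[0.2,0.03,0],"delta_rot":[0,0,0],"grip":0},{"offset":[0.2,0.03,0],"delta_rot":[0,0,0],"grip":0}]' | grep -E "ee_pos|ft_f"; done
python3 - <<'E'
from h import *
d=take()
def crop(n,x,y,w,h,k): return cv2.resize(d[n]["frame"][y:y+h,x:x+w,::-1],(w*k,h*k),interpolation=cv2.INTER_CUBIC)
cv2.imwrite("pics/push1.png",np.hstack([crop("top",200,130,80,110,5),crop("side",270,135,80,110,5)]))
E
```

```text
ee_pos: [0.4914, 0.106, 0.0204]
ft_force: [-1.2, -0.0, -0.1]
```

View pics/push1.png

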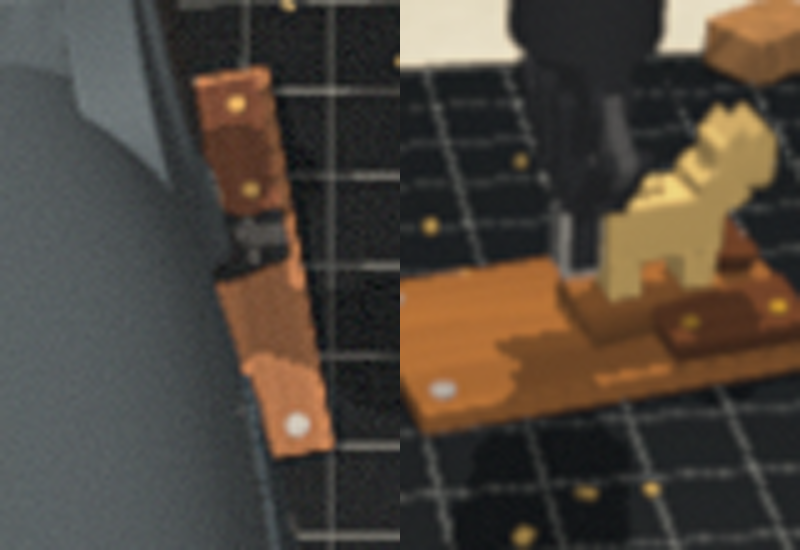

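The finger is at the foot's tail end and the cat is moving: its tail corner in the side crop went from (562,350) to (600,343), about 17 mm. I'll push on and watch the force.

```bash
python3 -m creep '[{"offset":[0.1,0.02,0],"delta_rot":[0,0,0],"grip":0},{"offset":[0.2,0.03,0],"delta_rot":[0,0,0],"grip":0},{"offset":[0.3,0.05,0],"delta_rot":[0,0,0],"grip":0},{"offset":[0.4,0.07,0],"delta_rot":[0,0,0],"grip":0},{"offset":[0.4,0.07,0],"delta_rot":[0,0,0],"grip":0}]' | grep -E "ee_pos|ft_f"; python3 -m creep '[{"offset":[0.1,0.02,0],"delta_rot":[0,0,0],"grip":0},{"offset":[0.2,0.03,0],"delta_rot":[0,0,0],"grip":0},{"offset":[0.3,0.05,0],"delta_rot":[0,0,0],"grip":0},{"offset":[0.3,0.05,0],"delta_rot":[0,0,0],"grip":0}]' | grep -E "ee_pos|ft_f"
```

```text
ee_pos: [0.4955, 0.1067, 0.0204]
ft_force: [-0.5, 0.6, -0.6]
ee_pos: [0.4985, 0.1072, 0.0204]
ft_force: [-1.3, 0.2, 0.4]
```

```bash
python3 -m creep '[{"offset":[0.1,0.02,0],"delta_rot":[0,0,0],"grip":0},{"offset":[0.2,0.03,0],"delta_rot":[0,0,0],"grip":0},{"offset":[0.2,0.03,0],"delta_rot":[0,0,0],"grip":0}]' | grep -E "ee_pos|ft_f"
```

```text
ee_pos: [0.5004, 0.1074, 0.0204]
ft_force: [-0.5, 0.2, 0.5]
```

```bash
python3 -m creep '[{"offset":[0.1,0.02,0],"delta_rot":[0,0,0],"grip":0},{"offset":[0.2,0.03,0],"delta_rot":[0,0,0],"grip":0},{"offset":[0.2,0.03,0],"delta_rot":[0,0,0],"grip":0}]' | grep -E "ee_pos|ft_f"
python3 - <<'E'
from h import *
d=take()
def crop(n,x,y,w,h,k): return cv2.resize(d[n]["frame"][y:y+h,x:x+w,::-1],(w*k,h*k),interpolation=cv2.INTER_CUBIC)
cv2.imwrite("pics/push2.png",crop("side",270,145,100,75,8))
E
```

```text
ee_pos: [0.5024, 0.1078, 0.0204]
ft_force: [0.2, 0.6, -0.1]
```

View pics/push2.png

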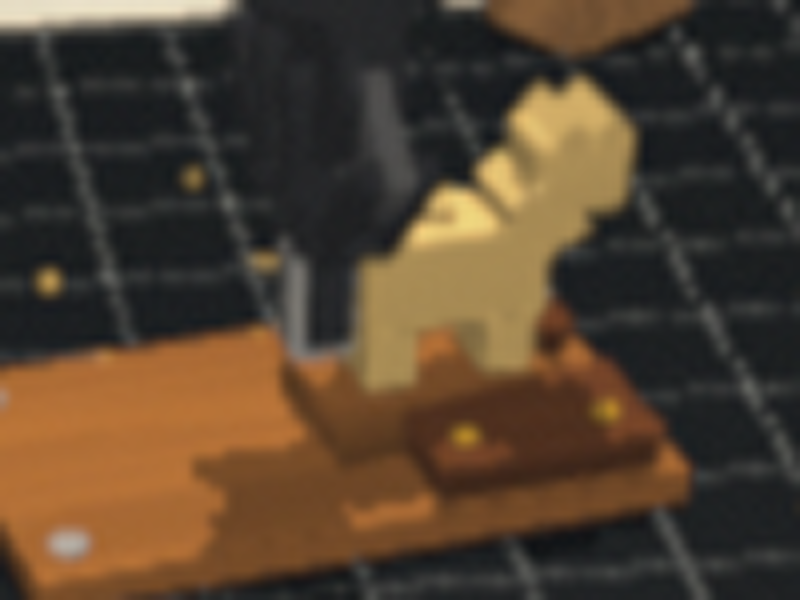

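Run:
```python
from h import *
d=pickle.load(open("s.pkl","rb"));S=d["side"];T=S["world_to_cam"]
print("cam",-T[:3,:3].T@T[:3,3])
pr=lambda P:np.round([(a-o+.5)*8-.5 for a,o in zip(proj(S,P),(270,145))],0)
print("tcp",pr([.5024,.1078,.0204]))
a=np.radians(9.69);R=np.array([[np.cos(a),-np.sin(a)],[np.sin(a),np.cos(a)]]);H=np.array([.5465,.1153])
for x in(-.012,-.006,0):
  for n,m in dict(nearbot=(-.044,-.0295,.012),farbot=(-.044,.0295,.012),neartop=(-.044,-.0243,.028),fartop=(-.044,.0243,.028),bodynear=(-.032,-.014,.081),bodyfar=(-.032,.014,.081),legnear=(-.032,-.014,.028)).items():
    print(x,n,pr([*(H+R@np.array([x+m[0],m[1]])),m[2]]))
```

```text
cam [ 0.29754551 -0.84663963  0.61061867]
tcp [313. 402.]
-0.012 nearbot [312. 477.]
-0.012 farbot [248. 384.]
-0.012 neartop [308. 425.]
-0.012 fartop [255. 350.]
-0.012 bodynear [339. 255.]
-0.012 bodyfar [308. 214.]
-0.012 legnear [332. 403.]
-0.006 nearbot [329. 474.]
-0.006 farbot [266. 381.]
-0.006 neartop [326. 422.]
-0.006 fartop [273. 347.]
-0.006 bodynear [358. 253.]
-0.006 bodyfar [326. 211.]
-0.006 legnear [350. 400.]
0 nearbot [347. 471.]
0 farbot [283. 379.]
0 neartop [344. 419.]
0 fartop [290. 344.]
0 bodynear [376. 250.]
0 bodyfar [343. 209.]
0 legnear [368. 397.]
```

The image places the fingertips about 13 mm above the reported TCP. They therefore pass over the foot's top and push low on the cat's rear at (355,340), centred, and the cat is about 2 mm short of home. I'll keep pushing in small steps until it wedges.

```bash
python3 -m creep '[{"offset":[0.1,0.02,0],"delta_rot":[0,0,0],"grip":0},{"offset":[0.2,0.03,0],"delta_rot":[0,0,0],"grip":0},{"offset":[0.2,0.03,0],"delta_rot":[0,0,0],"grip":0}]' | grep -E "ee_pos|ft_f|rot"
```

```text
ee_pos: [0.5028, 0.1077, 0.0201]
tcp_rot: [[-0.986, -0.169, -0.003], [-0.169, 0.986, -0.001], [0.003, -0.0, -1.0]]
ft_force: [-5.8, -0.8, 2.6]
```

```bash
python3 -m creep '[{"offset":[0.1,0.02,0],"delta_rot":[0,0,0],"grip":0},{"offset":[0.2,0.03,0],"delta_rot":[0,0,0],"grip":0},{"offset":[0.2,0.03,0],"delta_rot":[0,0,0],"grip":0}]' | grep -E "ee_pos|ft_f|rot"
```

```text
ee_pos: [0.5027, 0.1076, 0.0197]
tcp_rot: [[-0.986, -0.169, -0.006], [-0.169, 0.986, -0.001], [0.006, -0.0, -1.0]]
ft_force: [-11.9, -2.3, 5.4]
```

```bash
python3 -m creep '[{"offset":[0.1,0.02,0],"delta_rot":[0,0,0],"grip":0},{"offset":[0.1,0.02,0],"delta_rot":[0,0,0],"grip":0}]' | grep -E "ee_pos|ft_f"; python3 -m creep '[{"offset":[-0.6,-0.1,0],"delta_rot":[0,0,0],"grip":0},{"offset":[-1.5,-0.25,0],"delta_rot":[0,0,0],"grip":0},{"offset":[-3,-0.5,0.5],"delta_rot":[0,0,0],"grip":0},{"offset":[-5,-0.8,3],"delta_rot":[0,0,0],"grip":0},{"offset":[-5,-0.8,7],"delta_rot":[0,0,0],"grip":0},{"offset":[-5,-0.8,11],"delta_rot":[0,0,0],"grip":0},{"offset":[-5,-0.8,15],"delta_rot":[0,0,0],"grip":0},{"offset":[-5,3,16],"delta_rot":[0,0,0],"grip":0},{"offset":[-5,7,16],"delta_rot":[0,0,0],"grip":0},{"offset":[-5,11,16],"delta_rot":[0,0,0],"grip":0},{"offset":[-5,15,16],"delta_rot":[0,0,0],"grip":0},{"offset":[-5,19,16],"delta_rot":[0,0,0],"grip":0},{"offset":[-5,23,16],"delta_rot":[0,0,0],"grip":0},{"offset":[-5,25,16],"delta_rot":[0,0,0],"grip":0},{"offset":[-5,25,16],"delta_rot":[0,0,0],"grip":0}]'|grep -E "time|ee_pos|ft_f"
python3 - <<'E'
from h import *
d=take()
def crop(n,x,y,w,h,k): return cv2.resize(d[n]["frame"][y:y+h,x:x+w,::-1],(w*k,h*k),interpolation=cv2.INTER_CUBIC)
cv2.imwrite("pics/end.png",np.hstack([crop("top",200,130,80,110,5),crop("side",275,145,80,110,5)]))
E
```

```text
ee_pos: [0.5027, 0.1076, 0.0194]
ft_force: [-13.7, -2.3, 5.0]
time_s: 17.08
ee_pos: [0.4568, 0.3627, 0.1799]
ft_force: [0.1, -0.3, 0.2]
```

View pics/end.png

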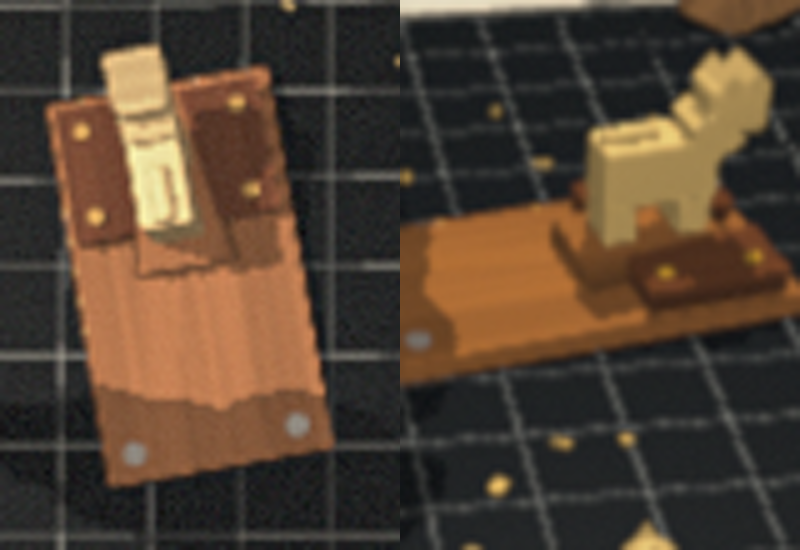

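The cat is upright in the way and released, with its tail edge at top crop (137,277)–(240,262). I'll measure it.

Run:
```python
from h import *
np.set_printoptions(precision=4,suppress=True)
d=pickle.load(open("s.pkl","rb"));T=d["top"]
t=lambda u,v:(200+(u+.5)/5-.5,130+(v+.5)/5-.5)
a=np.radians(9.69);R=np.array([[np.cos(a),-np.sin(a)],[np.sin(a),np.cos(a)]]);H=np.array([.5465,.1153])
for p,z in(((137,277),.012),((240,262),.012),((142,230),.081),((195,222),.081)):
    W=atz(T,*t(*p),z);print(R.T@(W[:2]-H))
# stand edge shift check
print([R.T@(atz(T,*t(*p),.012)[:2]-H) for p in((47,104),(268,67),(332,447),(108,487))])
```

```text
[-0.0438  0.0282]
[-0.0454 -0.0291]
[-0.0322  0.0131]
[-0.0328 -0.0145]
[array([0.0607, 0.0622]), array([ 0.0598, -0.0623]), array([-0.1547, -0.0619]), array([-0.1552,  0.0622])]
```

The tail edge at -44.6 mm and the body's back at -32.5 mm put the cat within 1 mm of home, centred and in line. I'll hand it in.

```bash
python3 -c "
from station import ctrl
print(ctrl.hand_in())"
```

```text
the job is handed in; nothing more can be done
None
```

The cat is wedged upright in the brown stand's way, within about 1 mm of home by the top view and in line with it; it is released and the job is handed in at about 17 s, with the arm kept clear of the rabbit and little cat (not re-measured at the end).

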